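# Clamp the cement tins in their carrier and press the lids home

### The arm

A 7-joint arm with a two-finger parallel gripper is mounted at the origin on the work surface. World frame = base frame: x ahead of the robot, y to its left, z up, the work surface at z = 0. Lengths are in m, angles in degrees, forces in N, time in s.
With the tool pointing down it reaches from about 0.425 to 0.875 m from the base axis. Payload 4.7 kg.
Tool frame: the origin (TCP) lies at the very end of the fingers, on their centre line; the grasp point (between the pads) lies 19 mm behind it; z points along the fingers, y is the line along which they close (so a half turn about z gives the same grasp; the last joint's range is limited). The gripper opens to 87 mm and grips with 3 to 60 N. Pads are 19 mm wide; open, the fingers measure 117 mm over their backs; the gripper's body (75 mm by 190 mm) begins 51 mm behind the grasp point.
Start: joints at [-74.536, 18.392, -4.016, 83.108, 1.295, 78.541, -3.26], TCP at [0.164, 0.629, 0.223] pointing down, gripper open.
Joint ranges: [-163.93, 163.93], [-17.29, 119.83], [-79.2, 71.16], [3.27, 140.29], [-89.18, 269.18], [5.43, 117.66], [-154.24, 154.24]. Speed limits (degrees/s): [147.25, 147.25, 180, 180, 180, 180, 180].

### API

Orientations are given as a 3x3 rotation matrix whose columns are the frame's x, y, z axes.
In Python, from rig import robot gives the robot as it stands.
- The arm moves only by the tool play_rows, never from a script. Its argument "moves" is a list that holds one entry, the list of rows, each a list of 5 numbers: the opening, from -1 (shut) to 1 (fully open), then the shift along the tool's x, y, z in mm, then the turn about the tool's z in degrees. A call has 1 to 20 rows; each row is the pose to reach, as a shift and turn from the pose commanded when the call began, along the tool's axes at that moment; what a row does not reach only later rows make up. A row lasts 1/12 s, in which the tool goes at most 41.7 mm and 7.16 degrees, less where a joint would pass 70% of its speed; a pose out of reach is approached as far as the arm can. A call with a gripper value outside its range is refused whole. The fingers move at their own pace and stop on an object; "force" is the grip in N (left out, the last holds). Time passes only in rows, so rows that repeat a pose let the fingers close. It gives the time, the measured TCP pose, the force, the opening and the grip force at its end, in the units of the state.
- robot.get_state(): the state, without advancing time (a new reading comes with each control period).
- robot.capture(name): name is "scene" or "top" or "wrist"; returns the picture (384x512x3 uint8, red, green, blue); there is no depth.
- robot.camera_info(name): a dict with "fx", "fy", "cx", "cy" (pixels), "k1" (the pictures are not rectified: a ray, as slopes to the right and down, at radius r is drawn at 1 + k1 r^2 times it, then the intrinsics apply), "R" (3x3) and "t" (3): a world point X has camera coordinates R X + t. Camera axes: x right, y down, z forward; pixel columns grow to the right and rows downward; lengths in m; the calibration is good to about 2 mm. A picture is of the moment at which its call begins: read the wrist's pose just before it. camera_info takes no time and is no camera call; for the wrist camera it gives the pose at the moment of the call.
- robot.job_done(): hands the job in; it is judged then, once.
The state is a dict: "clock": time; "q": joint angles; "joint_vel": joint speeds; "joint_torque": joint torques, N m; "tcp_pos": TCP position; "tcp_rot": TCP orientation; "wrist_force": force on the tool from outside, world axes, zero at the start; "wrist_torque": the same for the moment, N m; "width": finger opening in m; "grasp_force": force on a finger pad.
Only numpy, scipy, OpenCV 4.12 (cv2) and the standard library are available. Lean on these libraries where they do the work, as an engineer would, in place of code of your own. Each camera call takes 0.05 s, during which the arm holds its last target. There are 200 camera calls.

### The job

Put the cement tins away for the night: loosen the clamp knob of the carrier's sliding stop and draw the stop back, stand every tin that is on the bench upright in the carrier in one close row against the fixed end, then slide the stop up against the row and tighten the knob again. Once the row is clamped, press each tin's lid fully home. Leave the other things on the bench where they are.

Things in the scene. Friction and masses are not known exactly. Their poses are not given: they have to be found in the camera images.
- carrier: fixed tin carrier: plywood board 100 mm wide (x), 400 long (y), 12 thick. Origin: centre of its underside, z up. Tins stand on the board in a channel 70 mm wide along y, between guides (inner faces x = -35 and 35 mm, tops at z = 30 mm). The fixed end is a dark wood block, inner face at y = -180 mm, top at z = 52 mm; the sliding stop closes the +y side.
- stop (a joint): travel of the sliding stop along the carrier's -y, towards the fixed end (m). 0: drawn fully back, its face at carrier y = +107 mm, 287 mm from the fixed end (four tins in a row take 248); 0.22: fully in. Knob loose: slides with about 2 N; knob tight: clamped to the board. It can be slid by the knob's bar held in the gripper.
- stop_face (a point): middle of the lower edge of the stop's front face, which meets the tins; axes as the carrier's. The stop is an aluminium angle: a face plate 60 mm wide, 28 high, 8 thick, and behind it (to +y) a foot 10 mm thick, 52 wide, 85 long in all, which carries the clamp knob.
- knob (a joint): angle of the clamp knob on the stop (rad), growing clockwise seen from above. 0: loose (limit), bar across the carrier (along its x); 1.5: tightest (limit), bar turned 1.5 rad clockwise, almost along the carrier's y. The screw begins to grip at about 0.85; above 1.2 the stop is firmly held, below 0.6 it is free. Stays where it is left; turning takes about 0.1 N m.
- knob_grip (a point): centre of the knob's red bar, on the knob's upright axis, 65 mm behind the stop's face (to the carrier's +y), 62 mm above the carrier's origin. The bar is 52 mm long, 14 thick, 16 high (54 to 70 mm above the carrier's origin), on a thin stem; pinch it from above across its thickness. The point's x axis runs along the bar.
- tin1: brown cement tin with a cream band, 62 mm across, 66 mm high to its rim, 0.18 to 0.31 kg (may be absent). Origin: centre of its underside; z up through the lid.
- tin2: brown cement tin with a tan band, 62 mm across, 66 mm high to its rim, 0.18 to 0.31 kg (may be absent). Origin: centre of its underside; z up through the lid.
- tin3: brown cement tin with a cream band, 62 mm across, 66 mm high to its rim, 0.18 to 0.31 kg (may be absent). Origin: centre of its underside; z up through the lid.
- tin4: brown cement tin with a tan band, 62 mm across, 66 mm high to its rim, 0.18 to 0.31 kg (may be absent). Origin: centre of its underside; z up through the lid.
- lid1 (a joint): how far the steel lid of tin1 is pressed in (m): 0 = set on, standing 6 mm high; 0.006 = fully home, on its stop. It slides down with about 7 N and stays where it is left.
- lid1_top (a point): centre of the top of the lid of tin1 (lid 50 mm across): 74 mm above the tin's underside when only set on, 68 mm (2 mm over the rim) when fully home.
- lid2 (a joint): how far the steel lid of tin2 is pressed in (m): 0 = set on, standing 6 mm high; 0.006 = fully home, on its stop. It slides down with about 7 N and stays where it is left.
- lid2_top (a point): centre of the top of the lid of tin2 (lid 50 mm across): 74 mm above the tin's underside when only set on, 68 mm (2 mm over the rim) when fully home.
- lid3 (a joint): how far the steel lid of tin3 is pressed in (m): 0 = set on, standing 6 mm high; 0.006 = fully home, on its stop. It slides down with about 7 N and stays where it is left.
- lid3_top (a point): centre of the top of the lid of tin3 (lid 50 mm across): 74 mm above the tin's underside when only set on, 68 mm (2 mm over the rim) when fully home.
- lid4 (a joint): how far the steel lid of tin4 is pressed in (m): 0 = set on, standing 6 mm high; 0.006 = fully home, on its stop. It slides down with about 7 N and stays where it is left.
- lid4_top (a point): centre of the top of the lid of tin4 (lid 50 mm across): 74 mm above the tin's underside when only set on, 68 mm (2 mm over the rim) when fully home.
- hammer: to be left alone: ball-faced cobbler's hammer lying on its side, wooden handle, about 260 mm long
- awl: to be left alone: awl like a small screwdriver with a cream handle, 150 mm long, lying
- brush: to be left alone: glue brush with a wooden handle, 170 mm long, lying
- polish: to be left alone: flat round polish tin, red with a steel lid, 73 mm across and 23 mm high
- spool: to be left alone: spool of cream thread, 42 mm across, 55 mm high, standing
- heel: to be left alone: dark rubber heel block with a tan top, 62 x 56 x 29 mm

How it is judged (in metres and radians):
On the way, in this order (a step that is already met when the one before it is completed fails the run):
1. the clamp knob is loosened and the stop drawn back, so that there is room for three tins or more (value of joint knob below 0.8 rad and value of joint stop below 0.105 m), for 0.2 s.
2. every tin on the bench stands upright on the board of the carrier, in the channel (x of tin1 in the frame of carrier between -0.012 and 0.012 m and z of tin1 in the frame of carrier between 0.006 and 0.018 m and angle between each of tin1, tin2, tin3, tin4's own z axis and vertical below 0.1 rad and y of tin1 in the frame of carrier between -0.157 and 0.085 m and x of tin2 in the frame of carrier between -0.012 and 0.012 m and z of tin2 in the frame of carrier between 0.006 and 0.018 m and y of tin2 in the frame of carrier between -0.157 and 0.085 m and x of tin3 in the frame of carrier between -0.012 and 0.012 m and z of tin3 in the frame of carrier between 0.006 and 0.018 m and y of tin3 in the frame of carrier between -0.157 and 0.085 m and x of tin4 in the frame of carrier between -0.012 and 0.012 m and z of tin4 in the frame of carrier between 0.006 and 0.018 m and y of tin4 in the frame of carrier between -0.157 and 0.085 m), for 0.2 s.
3. the tins stand in one close row against the fixed end, the stop is against the row and the knob is tight (x of tin1 in the frame of carrier between -0.012 and 0.012 m and z of tin1 in the frame of carrier between 0.006 and 0.018 m and angle between each of tin1, tin2, tin3, tin4's own z axis and vertical below 0.1 rad and x of tin2 in the frame of carrier between -0.012 and 0.012 m and z of tin2 in the frame of carrier between 0.006 and 0.018 m and x of tin3 in the frame of carrier between -0.012 and 0.012 m and z of tin3 in the frame of carrier between 0.006 and 0.018 m and x of tin4 in the frame of carrier between -0.012 and 0.012 m and z of tin4 in the frame of carrier between 0.006 and 0.018 m and (horizontal distance between tin1 and tin2 below 0.066 m or horizontal distance between tin1 and tin3 below 0.066 m or horizontal distance between tin1 and tin4 below 0.066 m) and (horizontal distance between tin2 and tin1 below 0.066 m or horizontal distance between tin2 and tin3 below 0.066 m or horizontal distance between tin2 and tin4 below 0.066 m) and (horizontal distance between tin3 and tin1 below 0.066 m or horizontal distance between tin3 and tin2 below 0.066 m or horizontal distance between tin3 and tin4 below 0.066 m) and (horizontal distance between tin4 and tin1 below 0.066 m or horizontal distance between tin4 and tin2 below 0.066 m or horizontal distance between tin4 and tin3 below 0.066 m) and y of any of tin1, tin2, tin3, tin4 in the frame of carrier below -0.145 m and y of any of tin1, tin2, tin3, tin4 in the frame of stop_face above -0.035 m and value of joint stop above 0.03 m and value of joint knob above 1.15 rad), for 0.3 s.
4. every tin's lid is pressed fully home (value of joint each of lid1, lid2, lid3, lid4 above 0.0048 m), for 0.2 s.
At the end, for the whole second after the job is handed in: All tins present stand upright on the board in one close row: the first within 4 mm of the fixed end, each within 4 mm of its neighbour, the stop within 4 mm of the last and its travel above 30 mm; knob above 1.15 rad, every lid at least 4.8 of 6 mm in, all at rest (all of step 3 and all of step 4 and linear speed of each of tin1, tin2, tin3, tin4 below 0.02 m/s); the robot touches nothing.
It fails at once if a bystander on the bench (hammer, awl, brush, polish tin, spool or heel block) is moved by more than 5 cm (distance of any of hammer, awl, brush, polish, spool, heel from where it was at the start of the episode above 0.05 m).
Of tin1, tin2, tin3, tin4 only 3 to 4 are there at a start; the rules pass over those that are not, and their reading is None.
At some moment in a run one of tin1, tin2, tin3, tin4 may be knocked a few centimetres aside while the robot is not near it.
Once in a run the grip may slacken for a moment while it holds something.
It also fails if it takes over 210 s, if anything falls off the work surface, if the arm or the gripper's body presses on something with over 40 N, if the wrist force passes 120 N, or if a joint passes its speed limit or range.

## Working session

There is one attempt and no reset: what is moved stays moved. The work goes in short steps, Python scripts to look and compute and a tool call to move; the robot and the scene stay as the last step left them, time stands still between calls to the robot, and variables do not carry over. Pictures are saved under pics/ and viewed, at most 14 in all, crops included, and the job is handed in when it is done.

Besides the shell and the picture viewer there is one more tool, called as name(argument=value, ...) on one line, values as JSON. play_rows: Moves the arm, as the interface text tells. Its arguments: {"type":"object","properties":{"moves":{"type":"array","items":{"type":"array","items":{"type":"array","items":{"type":"number"}}}},"force":{"type":"number"}},"required":["moves"]}

```bash
ls; mkdir -p pics; python3 - <<'E'
from rig import robot
import cv2
for n in ("scene","top"):
    im=robot.capture(n); cv2.imwrite(f"pics/{n}0.png",im[:,:,::-1])
    c=robot.camera_info(n); print(n,{k:(v.tolist() if hasattr(v,'tolist') else v) for k,v in c.items()})
s=robot.get_state(); print(s)
E
```

```text
pics
scene {'fx': 446.8910051810109, 'fy': 446.8910051810109, 'cx': 249.00661097475773, 'cy': 188.29632091145606, 'k1': -0.0741110344559178, 'R': [[0.2787729195363611, 0.960357039060085, -0.00012984960334788882], [0.7329448393547032, -0.21284695643832258, -0.6461331407676373], [-0.6205461479990687, 0.1800292494643268, -0.7632247031777921]], 't': [-0.158589642058545, -0.3078446397490486, 1.702334607308941]}
top {'fx': 467.08954821226797, 'fy': 467.08954821226797, 'cx': 253.7866462351674, 'cy': 187.11239488775183, 'k1': 0.043640481404515034, 'R': [[-0.024953205411992155, -0.9995707978811503, -0.015347884639504981], [-0.9879305326949548, 0.02700456709603281, -0.15252545992397049], [0.1528744586539223, 0.011356644715605461, -0.988180361326855]], 't': [0.02666115489165628, 0.5027080444585116, 1.2489665261964493]}
{'clock': 0.1, 'q': array([-74.53728434,  18.43563988,  -4.01322209,  83.16701689,
         1.29587907,  78.5427143 ,  -3.25980877]), 'joint_vel': array([ 0.01992128, -0.12898393,  0.02924546, -0.03618492,  0.07320511,
        0.0186311 , -0.0520948 ]), 'joint_torque': array([ 1.93065516e-04, -4.92569339e+01, -4.05326849e-01, -3.13397670e+01,
       -6.39583077e-02,  3.95391241e-02,  7.57368252e-05]), 'tcp_pos': array([0.16439886, 0.62835012, 0.22156906]), 'tcp_rot': array([[-9.67466926e-01,  2.52997317e-01, -3.22141149e-04],
       [ 2.52997492e-01,  9.67465403e-01, -1.72155973e-03],
       [-1.23889577e-04, -1.74705301e-03, -9.99998466e-01]]), 'wrist_force': array([-0.05338052,  0.48533078,  0.28661296]), 'wrist_torque': array([ 0.00327232,  0.04128582, -0.03592503]), 'grasp_force': 0.0, 'width': 0.08702861977052795}
```

View pics/scene0.png

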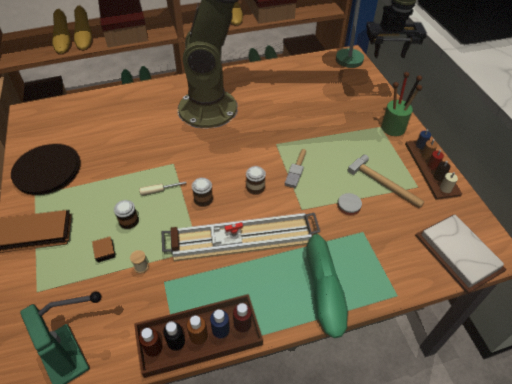

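View pics/top0.png

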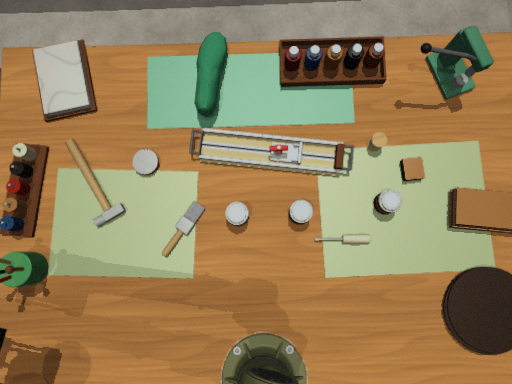

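The scene picture shows three standing tins, at (125,214), (203,190) and (255,179). In the top view they are at (389,201), (301,211) and (237,213). The carrier spans (192,143)–(352,160) in the top view, with its dark end block at (340,156) and the red knob at (280,149). I'll write helpers and zoom in on the carrier.

```bash
cat > h.py <<'E'
from rig import robot
import numpy as np, cv2
np.set_printoptions(precision=4,suppress=True)
def ray(c,u,v):
    K=np.array([[c['fx'],0,c['cx']],[0,c['fy'],c['cy']],[0,0,1]],float)
    p=cv2.undistortPoints(np.array([[[u,v]]],float),K,np.array([c['k1'],0,0,0.]))[0,0]
    R=np.array(c['R']);t=np.array(c['t'])
    return -R.T@t, R.T@np.array([p[0],p[1],1])
def at(c,u,v,z):
    o,d=ray(c,u,v); return o+d*(z-o[2])/d[2]
def pix(c,X):
    q=np.array(c['R'])@np.array(X)+np.array(c['t']); x=q[:2]/q[2]; x=x*(1+c['k1']*(x@x))
    return np.array([c['fx']*x[0]+c['cx'],c['fy']*x[1]+c['cy']])
def blobs(mask,amin=20):
    n,l,s,ce=cv2.connectedComponentsWithStats(mask.astype(np.uint8))
    return [(ce[i],s[i]) for i in range(1,n) if s[i,4]>=amin]
def red(im):
    h=cv2.cvtColor(im,cv2.COLOR_RGB2HSV); return ((h[...,0]<8)|(h[...,0]>172))&(h[...,1]>170)&(h[...,2]>90)
def rel(P,yaw=None):
    "shift of world point P in tool axes mm"
    s=robot.get_state(); return s['tcp_rot'].T@(np.array(P)-s['tcp_pos'])*1000
def tins(im,c,z=.074):
    h=cv2.cvtColor(im,cv2.COLOR_RGB2HSV); m=((h[...,1]<60)&(h[...,2]>120)).astype(np.uint8)
    m=cv2.morphologyEx(m,cv2.MORPH_OPEN,np.ones((5,5)))
    return [(ce,s,at(c,*ce,z)) for ce,s in blobs(m,150) if 100<ce[1]<300]
E
python3 - <<'E'
from h import *
for n in ("top","scene"):
    im=cv2.imread(f"pics/{n}0.png")[:,:,::-1].copy(); c=robot.camera_info(n)
    for ce,s,P in tins(im,c): print(n,ce,s,P)
    for ce,s in blobs(red(im),8): print(n,'red',ce,s,at(c,*ce,.062))
im=cv2.imread("pics/top0.png")
cv2.imwrite("pics/topz.png",cv2.resize(im[115:185,180:365],(800,303),interpolation=cv2.INTER_CUBIC))
E
```

```text
top [289.0925 154.1618] [271 144  31  18 346] [ 0.5854 -0.0846  0.074 ]
top [357.9154 209.3631] [ 318  147   93  130 7114] [ 0.4307 -0.2609  0.074 ]
top [144.6545 161.3394] [133 150  25  24 495] [0.5764 0.3067 0.074 ]
top [171.2747 216.9132] [ 134  172   69  102 4379] [0.4237 0.2343 0.074 ]
top [300.9508 210.9251] [290 200  23  23 427] [ 0.4304 -0.1104  0.074 ]
top [236.5201 212.9527] [226 202  23  23 423] [0.4295 0.0607 0.074 ]
top [107.5324 214.    ] [ 93 204  29  21 278] [0.4361 0.4036 0.074 ]
top red [278.0135 148.4865] [270 146  18   7  74] [ 0.6048 -0.0557  0.062 ]
top red [ 13.4783 185.8116] [  7 179  14  15 138] [0.5209 0.6616 0.062 ]
scene [293.9543 173.2694] [287 164  16  20 219] [0.472  0.1732 0.074 ]
scene [255.3373 172.0723] [247 167  18  11 166] [0.4338 0.0597 0.074 ]
scene [201.3367 183.9698] [192 178  20  12 199] [ 0.4349 -0.1118  0.074 ]
scene [349.6071 201.4673] [339 193  22  18 336] [0.6233 0.2929 0.074 ]
scene [122.6345 206.5882] [113 200  21  15 238] [ 0.456  -0.3522  0.074 ]
scene [463.5297 248.3653] [ 426  216   76   66 2543] [0.864  0.5284 0.074 ]
scene [225.0676 238.9627] [211 228  31  21 429] [ 0.6486 -0.0917  0.074 ]
scene red [437.625  154.8036] [433 151  11   8  56] [0.5165 0.6633 0.062 ]
scene red [233.3919 227.3649] [225 223  17   9  74] [ 0.6091 -0.0578  0.062 ]
```

View pics/topz.png

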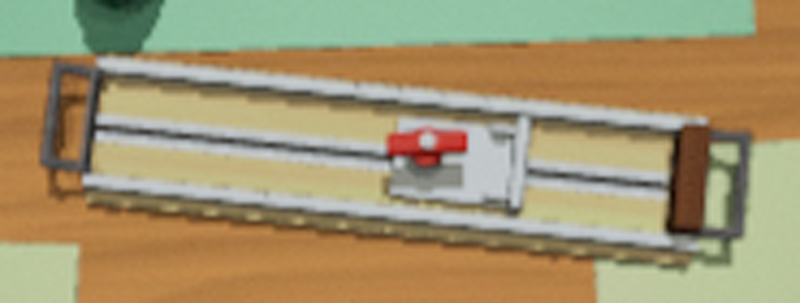

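The zoom shows the bar along the carrier, so the knob is tight. The slot runs from about (92,128) to (670,185), with the stop face at about (517,165) and the block's inner face at about (677,178).

```bash
python3 - <<'E'
from h import *
c=robot.camera_info("top")
g=lambda u,v,z:at(c,180+u/4.324,115+v/4.324,z)
a=g(92,128,.012);b=g(670,185,.012);d=a-b
print('slot',a,b,'yaw+y',np.degrees(np.arctan2(d[1],d[0])))
for n,(u,v,z) in dict(bar=(427,142,.07),barL=(388,143,.07),barR=(466,141,.07),blkT=(683,125,.052),blkB=(672,232,.052),sfT=(528,118,.04),sfB=(520,210,.04),gTL=(97,62,.03),gTR=(708,122,.03),gBL=(88,185,.03),gBR=(690,240,.03)).items(): print(n,g(u,v,z))
s=robot.get_state()
print(rel([.606,-.057,.25]))
w=robot.camera_info('wrist'); print(w['fx'],w['cx'],w['cy'],np.array(w['R']),-np.array(w['R']).T@np.array(w['t']))
E
```

```text
slot [0.6343 0.1608 0.012 ] [ 0.5851 -0.2179  0.012 ] yaw+y 82.58609020578045
bar [ 0.6046 -0.0575  0.07  ]
barL [ 0.6047 -0.0329  0.07  ]
barR [ 0.6046 -0.082   0.07  ]
blkT [ 0.6152 -0.2215  0.052 ]
blkB [ 0.5461 -0.211   0.052 ]
sfT [ 0.6258 -0.1244  0.04  ]
sfB [ 0.5655 -0.1168  0.04  ]
gTL [0.674  0.1549 0.03  ]
gTR [ 0.6221 -0.2415  0.03  ]
gBL [0.5919 0.1614 0.03  ]
gBR [ 0.5448 -0.2259  0.03  ]
[-600.6299 -551.3783  -27.3933]
278.97938056243606 252.24339609945133 193.59703715028016 [[ 0.2521  0.9677 -0.0025]
 [ 0.9339 -0.2426  0.2628]
 [ 0.2537 -0.0686 -0.9649]] [0.0943 0.6474 0.384 ]
```

play_rows(moves=[[[1,-600,-551,-10,77],[1,-600,-551,-10,77],[1,-600,-551,-10,77],[1,-600,-551,-10,77],[1,-600,-551,-10,77],[1,-600,-551,-10,77],[1,-600,-551,-10,77],[1,-600,-551,-10,77],[1,-600,-551,-10,77],[1,-600,-551,-10,77],[1,-600,-551,-10,77],[1,-600,-551,-10,77],[1,-600,-551,-10,77],[1,-600,-551,-10,77],[1,-600,-551,-10,77],[1,-600,-551,-10,77],[1,-600,-551,-10,77],[1,-600,-551,-10,77],[1,-600,-551,-10,77],[1,-600,-551,-10,77]]])

```text
clock: 1.77
tcp_pos: [0.6066, -0.0615, 0.2323]
tcp_rot: [[0.033, 0.999, 0.001], [0.999, -0.033, -0.003], [-0.003, 0.001, -1.0]]
wrist_force: [0.4, -0.6, -0.3]
width: 0.0872
grasp_force: 0.0
```

```bash
cat >> h.py <<'E'
def snap(name,cam="wrist"):
    c=robot.camera_info(cam); im=robot.capture(cam); cv2.imwrite(f"pics/{name}.png",im[:,:,::-1]); return c,im
E
python3 - <<'E'
from h import *
c,im=snap("w1")
for ce,s in blobs(red(im),30):
    m=red(im)
    print(ce,s,at(c,*ce,.068))
cs,_=cv2.findContours(red(im).astype(np.uint8),cv2.RETR_EXTERNAL,cv2.CHAIN_APPROX_NONE)
for q in cs:
    if cv2.contourArea(q)>200:
        P=np.array([at(c,*p[0],.07)[:2] for p in q]); r=cv2.minAreaRect((P*1000).astype(np.float32)); print(r)
E
```

```text
[252.1791 166.0398] [245 155  16  25 201] [ 0.6065 -0.0451  0.068 ]
```

View pics/w1.png

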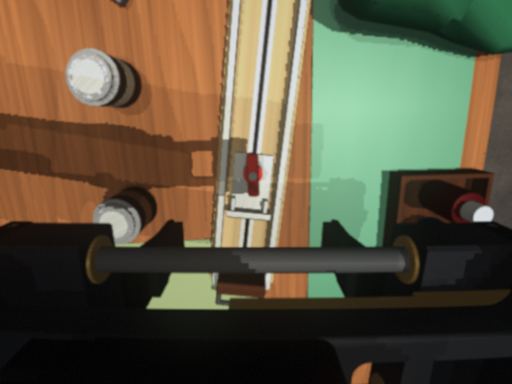

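The wrist view shows the bar upright at (253,174), partly in shadow, with the stop face at about (250,210) and the slot above it. I'll refine the bar with a looser threshold.

```bash
python3 - <<'E'
from h import *
c=robot.camera_info("wrist"); im=cv2.imread("pics/w1.png")[:,:,::-1].copy()
h=cv2.cvtColor(im,cv2.COLOR_RGB2HSV)
m=(((h[...,0]<8)|(h[...,0]>170))&(h[...,1]>130)&(h[...,2]>50)).astype(np.uint8); m[:,:200]=0;m[:,300:]=0;m[230:]=0
ys,xs=np.nonzero(m)
P=np.array([at(c,u,v,.069)[:2] for u,v in zip(xs,ys)])*1000
print(len(P),P.mean(0),cv2.minAreaRect(P.astype(np.float32)))
q=P-P.mean(0);U,S,V=np.linalg.svd(q,full_matrices=False);print('ang',np.degrees(np.arctan2(V[0][1],V[0][0])))
# guide/slot lines : slot dark at rows
for v in (20,60,100,140): print(v,im[v,225:312:1].mean(1).astype(int).tolist())
E
```

```text
422 [607.4649 -57.3567] ((607.6342163085938, -58.4191780090332), (49.57255554199219, 20.2298641204834), 87.87373352050781)
ang -89.4071616070515
20 [115, 100, 96, 99, 103, 111, 148, 196, 216, 219, 219, 218, 199, 147, 127, 146, 159, 167, 178, 183, 184, 183, 183, 181, 180, 178, 177, 178, 176, 177, 179, 180, 180, 181, 185, 199, 213, 219, 219, 209, 168, 101, 54, 52, 96, 163, 205, 218, 219, 214, 200, 188, 182, 182, 181, 182, 182, 183, 185, 184, 183, 182, 180, 179, 178, 174, 159, 124, 99, 96, 94, 89, 107, 162, 206, 219, 219, 219, 214, 198, 176, 171, 160, 137, 118, 113, 112]
60 [135, 123, 115, 153, 203, 220, 221, 220, 218, 196, 148, 136, 154, 167, 179, 186, 188, 188, 187, 185, 183, 182, 180, 179, 178, 179, 181, 181, 181, 182, 187, 201, 217, 222, 221, 209, 169, 104, 58, 63, 106, 172, 211, 223, 221, 214, 201, 190, 186, 184, 184, 184, 183, 184, 185, 185, 184, 183, 180, 180, 178, 167, 140, 111, 101, 94, 89, 118, 176, 211, 220, 222, 221, 214, 197, 185, 178, 161, 131, 115, 114, 118, 119, 121, 121, 110, 94]
100 [146, 198, 212, 212, 215, 210, 183, 142, 134, 145, 158, 171, 178, 178, 179, 177, 175, 173, 170, 167, 165, 163, 167, 168, 168, 169, 174, 192, 214, 222, 221, 207, 165, 99, 58, 71, 122, 182, 215, 223, 220, 208, 191, 181, 178, 178, 179, 182, 184, 184, 185, 184, 183, 182, 180, 172, 150, 119, 102, 102, 100, 92, 114, 171, 210, 221, 223, 223, 216, 198, 180, 170, 149, 131, 127, 128, 127, 123, 122, 119, 116, 117, 122, 127, 127, 122, 125]
140 [131, 131, 122, 101, 76, 65, 71, 80, 92, 96, 97, 95, 94, 94, 93, 91, 88, 88, 88, 88, 93, 104, 138, 181, 210, 220, 220, 205, 161, 93, 53, 72, 134, 193, 218, 222, 215, 200, 185, 178, 176, 173, 172, 170, 170, 173, 172, 171, 167, 164, 161, 154, 134, 102, 86, 85, 84, 107, 162, 205, 217, 219, 216, 205, 184, 166, 157, 138, 117, 110, 114, 117, 119, 118, 118, 118, 116, 112, 110, 108, 107, 110, 115, 118, 116, 117, 136]
```

play_rows(moves=[[[1,4,0,40,0],[1,4,0,80,0],[1,4,0,120,0],[1,4,0,150,0],[1,4,0,170,0],[1,4,0,180,0],[1,4,0,186,0],[1,4,0,186,0],[1,4,0,186,0],[-1,4,0,186,0],[-1,4,0,186,0],[-1,4,0,186,0],[-1,4,0,186,0],[-1,4,0,186,0],[-1,4,0,186,0],[-1,4,0,186,0],[-1,4,0,186,0]]], force=25)

```text
clock: 3.23
tcp_pos: [0.6057, -0.052, 0.0465]
tcp_rot: [[0.029, 1.0, -0.0], [1.0, -0.029, 0.0], [0.0, -0.0, -1.0]]
wrist_force: [0.4, 0.5, 0.3]
width: 0.0416
grasp_force: 0.0
```

play_rows(moves=[[[-1,-6,1,0,0],[-1,-6,1,0,0],[-1,-6,1,0,0],[-1,-6,1,0,0],[-1,-6,1,0,0],[-1,-6,1,0,0],[-1,-6,1,0,0],[-1,-6,1,0,0],[-1,-6,1,0,0],[-1,-6,1,0,0]]])

```text
clock: 4.07
tcp_pos: [0.6071, -0.0584, 0.0466]
tcp_rot: [[0.029, 1.0, 0.001], [1.0, -0.029, -0.001], [-0.001, 0.001, -1.0]]
wrist_force: [4.7, -2.5, -4.1]
width: 0.014
grasp_force: 25.0
```

play_rows(moves=[[[-1,0,0,0,-7],[-1,0,0,0,-14],[-1,0,0,0,-21],[-1,0,0,0,-28],[-1,0,0,0,-35],[-1,0,0,0,-42],[-1,0,0,0,-49],[-1,0,0,0,-56],[-1,0,0,0,-63],[-1,0,0,0,-70],[-1,0,0,0,-77],[-1,0,0,0,-80],[-1,0,0,0,-80],[-1,0,0,0,-80],[-1,0,0,0,-80]]])

```text
clock: 5.32
tcp_pos: [0.6086, -0.0571, 0.0465]
tcp_rot: [[-0.98, 0.201, 0.004], [0.201, 0.98, 0.001], [-0.004, 0.001, -1.0]]
wrist_force: [8.9, -0.2, -7.1]
width: 0.014
grasp_force: 25.0
```

play_rows(moves=[[[-1,1,15,0,0],[-1,2,30,0,0],[-1,3,45,0,0],[-1,4,60,0,0],[-1,5,75,0,0],[-1,7,90,0,0],[-1,8,105,0,0],[-1,9,120,0,0],[-1,10,135,0,0],[-1,11,150,0,0],[-1,12,165,0,0],[-1,13,172,0,0],[-1,13,172,0,0],[-1,13,172,0,0],[-1,13,172,0,0]]])

```text
clock: 6.57
tcp_pos: [0.6315, 0.113, 0.0466]
tcp_rot: [[-0.979, 0.202, 0.006], [0.202, 0.979, -0.0], [-0.006, 0.001, -1.0]]
wrist_force: [11.4, 0.9, -9.1]
width: 0.014
grasp_force: 25.0
```

play_rows(moves=[[[1,0,0,0,0],[1,0,0,0,0],[1,0,0,0,0],[1,0,0,0,0],[1,0,0,0,0],[1,0,0,-40,0],[1,0,0,-80,0],[1,0,0,-120,0],[1,0,0,-160,0],[1,0,0,-200,0],[1,0,0,-240,0],[1,0,0,-240,0],[1,0,0,-240,0],[1,0,0,-240,0]]])

```text
clock: 7.73
tcp_pos: [0.6281, 0.1131, 0.2861]
tcp_rot: [[-0.979, 0.202, -0.001], [0.202, 0.979, 0.0], [0.001, 0.0, -1.0]]
wrist_force: [-0.8, 0.8, -0.5]
width: 0.0863
grasp_force: 0.0
```

```bash
python3 - <<'E'
from h import *
c,im=snap("w2")
ct,it=snap("top2","top")
print(robot.get_state()['tcp_pos'],robot.get_state()['q'])
cv2.imwrite("pics/t2z.png",cv2.resize(it[100:260,170:430,::-1],(780,480),interpolation=cv2.INTER_CUBIC))
E
```

```text
[0.6275 0.113  0.2845] [-26.9779  16.0346  18.2575  79.9902  -4.9765  84.9639  69.4198]
```

View pics/t2z.png

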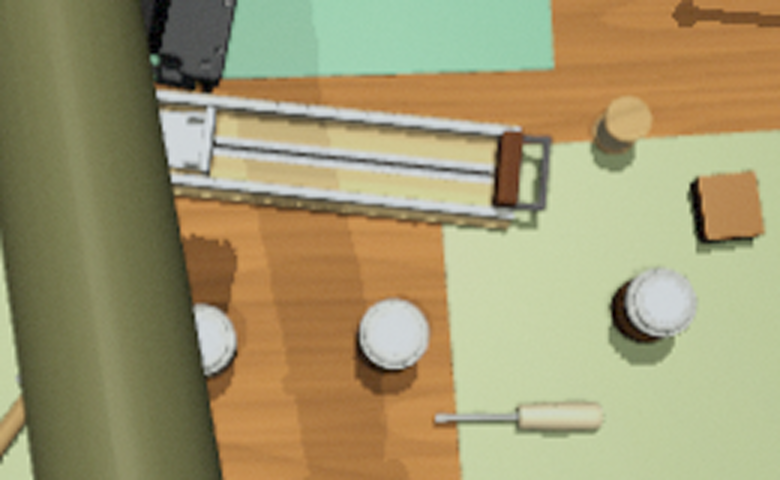

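View pics/w2.png

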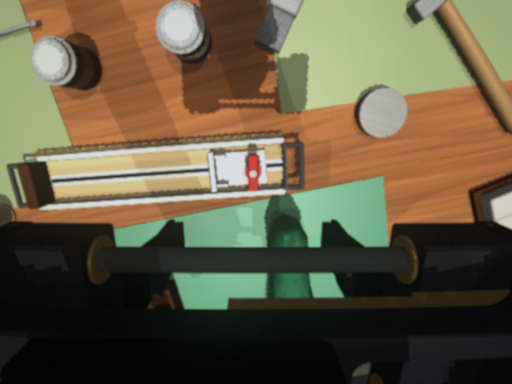

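The stop is drawn back, with its face at about (210,172) in the wrist view and (208,140) in the top zoom. The three tins are standing. Next I'll measure the tins and the carrier axis.

```bash
python3 - <<'E'
from h import *
cw=robot.camera_info("wrist"); ct=robot.camera_info("top")
w=cv2.imread("pics/w2.png")[:,:,::-1].copy(); t=cv2.imread("pics/top2.png")[:,:,::-1].copy()
def lid(im,c,u,v,r):
    u0,v0=max(0,u-r),max(0,v-r); p=im[v0:v+r,u0:u+r]; h=cv2.cvtColor(p,cv2.COLOR_RGB2HSV)
    m=((h[...,1]<45)&(h[...,2]>130)).astype(np.uint8); m=cv2.morphologyEx(m,cv2.MORPH_OPEN,np.ones((3,3)))
    b=max(blobs(m),key=lambda x:x[1][4]); ce=b[0]+[u0,v0]; return ce,b[1][2:],at(c,*ce,.074)
for n,u,v in (("A",301,211),("C",390,201)): print('top',n,*lid(t,ct,u,v,17))
print('topB0',*lid(cv2.imread("pics/top0.png")[:,:,::-1].copy(),ct,237,213,17))
for n,u,v in (("B",182,28),("A",54,61)): print('wr',n,*lid(w,cw,u,v,30))
a=at(cw,208,173.5,.012);b=at(cw,54,181,.012);d=a-b;print('slot',a,b,np.degrees(np.arctan2(d[1],d[0])))
for n,u,v,z in (("blk",46,163,.052),("blk",52,206,.052),("sf",207,150,.04),("sf",213,191,.04),("knob",253,173,.07)): print(n,at(cw,u,v,z))
z=lambda u,v:(170+u/3,100+v/3)
for n,u,v,zz in (("blk",499,133,.052),("blk",496,206,.052),("sf",214,110,.04),("sf",208,173,.04)): print('top',n,at(ct,*z(u,v),zz))
a=at(ct,*z(215,146),.012);b=at(ct,*z(492,174),.012);d=a-b;print('slot',a,b,np.degrees(np.arctan2(d[1],d[0])))
E
```

```text
top A [300.8555 210.9645] [ 23  23 422] [ 0.4303 -0.1102  0.074 ]
top C [390.4394 199.7957] [ 24  23 421] [ 0.4539 -0.3478  0.074 ]
topB0 [236.4675 212.9325] [ 23  23 415] [0.4296 0.0609 0.074 ]
wr B [178.2693  27.2872] [  46   53 1849] [0.4321 0.0613 0.074 ]
wr A [50.4462 61.0642] [  45   49 1495] [ 0.4328 -0.1089  0.074 ]
slot [0.625  0.0417 0.012 ] [ 0.5854 -0.2098  0.012 ] 81.0628767531022
blk [ 0.5549 -0.1806  0.052 ]
blk [ 0.6189 -0.197   0.052 ]
sf [0.5866 0.0541 0.04  ]
sf [0.6482 0.0482 0.04  ]
knob [0.6277 0.114  0.07  ]
top blk [ 0.6142 -0.217   0.052 ]
top blk [ 0.5461 -0.2108  0.052 ]
top sf [0.6469 0.0448 0.04  ]
top sf [0.587  0.0516 0.04  ]
slot [0.6192 0.0456 0.012 ] [ 0.5845 -0.2152  0.012 ] 82.42617563449977
```

play_rows(moves=[[[1,76,-486,130,86],[1,76,-486,130,86],[1,76,-486,130,86],[1,76,-486,130,86],[1,76,-486,130,86],[1,76,-486,130,86],[1,76,-486,130,86],[1,76,-486,130,86],[1,76,-486,130,86],[1,76,-486,130,86],[1,76,-486,130,86],[1,76,-486,130,86],[1,76,-486,130,86],[1,76,-486,130,86],[1,76,-486,130,86],[1,76,-486,130,86],[1,76,-486,130,86],[1,76,-486,130,86]]])

```text
clock: 9.33
tcp_pos: [0.4571, -0.3459, 0.1566]
tcp_rot: [[0.13, 0.992, 0.001], [0.992, -0.13, 0.001], [0.001, 0.0, -1.0]]
wrist_force: [-0.2, -0.9, 0.5]
width: 0.0869
grasp_force: 0.0
```

```bash
cat >> h.py <<'E'
def lidtop(it,ct,amin=250):
    h=cv2.cvtColor(it,cv2.COLOR_RGB2HSV); m=((h[...,1]<45)&(h[...,2]>130)).astype(np.uint8)
    m[:,:210]=0;m[:115]=0;m[260:]=0
    m=cv2.morphologyEx(m,cv2.MORPH_OPEN,np.ones((3,3)))
    return [(ce,s[2:],at(ct,*ce,.074)) for ce,s in blobs(m,amin)]
ux=np.array([.9914,-.1305]);uy=np.array([.1305,.9914])
def car(P): return np.array([P[0]*ux[0]+P[1]*ux[1]-.608, P[0]*uy[0]+P[1]*uy[1]-.0436])
def world(x,y): return (x+.608)*ux+(y+.0436)*uy
E
python3 - <<'E'
from h import *
ct,it=snap("top3","top"); s=robot.get_state()
for b in lidtop(it,ct,150): print(*b)
print(s['tcp_pos'],s['tcp_rot'],s['q'])
for P in ((.455,-.348),): print(rel([*P,.026]))
E
```

```text
[274.054  136.5023] [128  16 426] [ 0.6357 -0.0455  0.074 ]
[230.8626 145.9644] [ 27  21 393] [0.6126 0.0726 0.074 ]
[272.5513 163.5491] [125  16 448] [ 0.5607 -0.0391  0.074 ]
[300.8595 210.9976] [ 23  23 420] [ 0.4302 -0.1102  0.074 ]
[236.5155 212.9499] [ 23  23 419] [0.4295 0.0608 0.074 ]
[ 0.4569 -0.3462  0.1567] [[ 0.1303  0.9915  0.0006]
 [ 0.9915 -0.1303  0.0005]
 [ 0.0005  0.0005 -1.    ]] [ -2.6648  13.8025  42.9528 100.651  -10.0419  69.4397  35.5222]
[ -2.1297  -1.737  130.6758]
```

play_rows(moves=[[[1,-2,-2,40,0],[1,-2,-2,75,0],[1,-2,-2,100,0],[1,-2,-2,120,0],[1,-2,-2,131,0],[1,-2,-2,131,0],[-1,-2,-2,131,0],[-1,-2,-2,131,0],[-1,-2,-2,131,0],[-1,-2,-2,131,0],[-1,-2,-2,131,0],[-1,-2,-2,131,0],[-1,-2,-2,131,0],[-1,-2,-2,131,0]]], force=35)

```text
clock: 10.55
tcp_pos: [0.4543, -0.3496, 0.0265]
tcp_rot: [[0.133, 0.991, 0.001], [0.991, -0.133, -0.0], [-0.0, 0.001, -1.0]]
wrist_force: [-0.7, 0.3, 6.1]
width: 0.0614
grasp_force: 35.0
```

play_rows(moves=[[[-1,0,0,-30,0],[-1,0,0,-60,0],[-1,0,0,-70,0],[-1,30,18,-70,0],[-1,60,36,-70,0],[-1,90,54,-70,0],[-1,120,72,-70,0],[-1,150,90,-70,0],[-1,180,107,-70,0],[-1,186,111,-70,0],[-1,186,111,-70,0],[-1,186,111,-70,0],[-1,186,111,-70,0],[-1,186,111,-70,0]]])

```text
clock: 11.72
tcp_pos: [0.5872, -0.1817, 0.0953]
tcp_rot: [[0.136, 0.991, -0.001], [0.991, -0.136, -0.0], [-0.001, -0.001, -1.0]]
wrist_force: [-0.6, 0.0, -2.3]
width: 0.0611
grasp_force: 35.0
```

```bash
python3 - <<'E'
from h import *
s=robot.get_state();print(s['tcp_pos'],car(s['tcp_pos']),s['width'],s['grasp_force'],s['wrist_force'])
print(rel([*world(0,-.145),.038]), np.degrees(np.arctan2(s['tcp_rot'][1,0],s['tcp_rot'][0,0])))
c,im=snap("w4")
E
```

```text
[ 0.5872 -0.1817  0.0953] [-0.0022 -0.1471] 0.0610755183832974 34.998617456294596 [-0.5896  0.0411 -2.2839]
[ 2.1629  2.1464 57.2982] 82.17200141561703
```

View pics/w4.png

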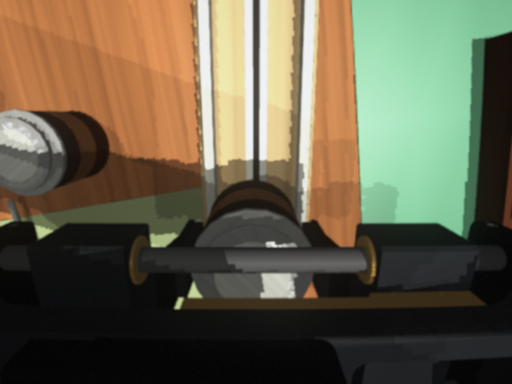

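The tin is held over the fixed end and its lid is centred at about u=252. The slot is at about u=257 over rows 0–170, so I'll check the lateral offset from it.

```bash
python3 - <<'E'
from h import *
c=robot.camera_info("wrist"); im=cv2.imread("pics/w4.png").mean(2)
for v in (10,40,70,100,130,150):
    r=im[v,240:275]; u=np.arange(240,275); k=r<r.min()+25; uu=u[k].mean()
    P=at(c,uu,v,.010); print(v,uu,P,car(P))
E
```

```text
10 256.0 [ 0.6106 -0.0276  0.01  ] [0.0009 0.0088]
40 256.0 [ 0.6077 -0.0495  0.01  ] [ 0.0009 -0.0134]
70 255.5 [ 0.6042 -0.0722  0.01  ] [ 0.0004 -0.0363]
100 255.5 [ 0.601  -0.0958  0.01  ] [ 0.0004 -0.0602]
130 255.5 [ 0.5977 -0.1205  0.01  ] [ 0.0003 -0.0851]
150 255.5 [ 0.5954 -0.1377  0.01  ] [ 0.0003 -0.1024]
```

play_rows(moves=[[[-1,2,2,0,0],[-1,2,2,10,0],[-1,2,2,25,0],[-1,2,2,38,0],[-1,2,2,48,0],[-1,2,2,54,0],[-1,2,2,56,0],[-1,2,2,56,0],[-1,2,2,56,0],[-1,2,2,56,0]]])

```text
clock: 12.6
tcp_pos: [0.5913, -0.1782, 0.04]
tcp_rot: [[0.133, 0.991, 0.001], [0.991, -0.133, -0.0], [-0.0, 0.001, -1.0]]
wrist_force: [-0.3, -0.5, -2.1]
width: 0.0612
grasp_force: 35.0
```

play_rows(moves=[[[-1,0,-1,1,0],[-1,0,-1,1,0],[1,0,-1,1,0],[1,0,-1,1,0],[1,0,-1,1,0],[1,0,-1,1,0],[1,0,-1,1,0],[1,0,-1,-10,0],[1,0,-1,-35,0],[1,0,-1,-70,0],[1,0,-1,-100,0],[1,0,-1,-105,0],[1,0,-1,-105,0]]])

```text
clock: 13.68
tcp_pos: [0.5917, -0.1787, 0.1483]
tcp_rot: [[0.133, 0.991, 0.006], [0.991, -0.133, -0.001], [0.0, 0.006, -1.0]]
wrist_force: [0.4, -0.6, -0.3]
width: 0.0866
grasp_force: 0.0
```

```bash
python3 - <<'E'
from h import *
ct,it=snap("top4","top"); s=robot.get_state()
for b in lidtop(it,ct,150): print(*b, car(at(ct,*b[0],.086)))
print(s['tcp_pos'],s['width'])
c=robot.camera_info('wrist')
print(rel([.431,-.1098,.1]))
E
```

```text
[261.0944 135.1563] [103  13 339] [ 0.6405 -0.0104  0.074 ] [0.0251 0.0294]
[232.0671 146.3118] [ 36  21 417] [0.6116 0.0693 0.074 ] [-0.0136  0.1039]
[255.7446 161.7908] [ 92  13 325] [0.5669 0.0061 0.074 ] [-0.0493  0.036 ]
[236.5335 212.9665] [ 23  23 418] [0.4295 0.0607 0.074 ] [-0.1912  0.0719]
[ 0.5904 -0.1781  0.146 ] 0.08686952535064427
[  46.442  -167.1897   45.619 ]
```

play_rows(moves=[[[1,-43,-155,0,0],[1,-43,-155,0,0],[1,-43,-155,0,0],[1,-43,-155,0,0],[1,-43,-155,0,0],[1,-43,-155,0,0],[1,-43,-155,0,0]]])

```text
clock: 14.32
tcp_pos: [0.4305, -0.1992, 0.1441]
tcp_rot: [[0.133, 0.991, 0.0], [0.991, -0.133, 0.001], [0.001, -0.0, -1.0]]
wrist_force: [1.4, 0.9, 0.2]
width: 0.0869
grasp_force: 0.0
```

```bash
cat >> h.py <<'E'
def lidw(im,c,z=.074,amin=400,vmin=60):
    h=cv2.cvtColor(im,cv2.COLOR_RGB2HSV); m=((h[...,1]<50)&(h[...,2]>vmin)).astype(np.uint8); m[215:]=0
    m=cv2.morphologyEx(m,cv2.MORPH_OPEN,np.ones((7,7)))
    return [(ce,s[2:],at(c,*ce,z)) for ce,s in blobs(m,amin)]
E
python3 - <<'E'
from h import *
c,im=snap("w5");ct,it=snap("top5","top"); s=robot.get_state()
for b in lidw(im,c): print(*b)
for b in lidtop(it,ct,150): print(*b, car(at(ct,*b[0],.086)))
print(s['tcp_pos'],s['width'])
print(rel([.431,-.1098,.027]))
E
```

```text
[372.2557  97.7679] [  32  204 2788] [ 0.5367 -0.1243  0.074 ]
[404.7241  58.8827] [ 20 119 946] [ 0.5634 -0.098   0.074 ]
[415.5179  58.8056] [ 20 119 921] [ 0.572  -0.0989  0.074 ]
[441.3427 130.9478] [  72  192 5728] [ 0.5943 -0.1576  0.074 ]
[239.4903  97.3989] [  74   77 4530] [ 0.4314 -0.1106  0.074 ]
[300.2542 144.3329] [119  33 775] [ 0.6117 -0.1158  0.074 ] [ 0.0105 -0.0779]
[232.0213 146.2151] [ 36  21 423] [0.6118 0.0694 0.074 ] [-0.0133  0.104 ]
[262.8324 162.5426] [106  14 376] [ 0.5643 -0.013   0.074 ] [-0.0494  0.0169]
[300.821  210.9332] [ 23  23 419] [ 0.4304 -0.1101  0.074 ] [-0.1682 -0.0957]
[236.5381 212.9643] [ 23  23 420] [0.4295 0.0607 0.074 ] [-0.1912  0.0719]
[ 0.4313 -0.1994  0.1443] 0.0871736264007545
[ 88.882  -12.0487 117.2051]
```

View pics/w5.png

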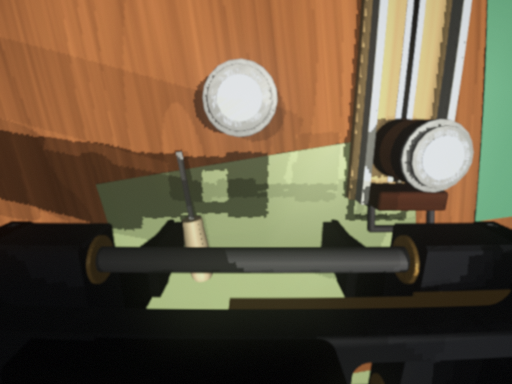

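play_rows(moves=[[[1,40,-6,0,0],[1,80,-12,0,0],[1,88,-12,30,0],[1,88,-12,60,0],[1,88,-12,90,0],[1,88,-12,110,0],[1,88,-12,117,0],[1,88,-12,117,0],[-1,88,-12,117,0],[-1,88,-12,117,0],[-1,88,-12,117,0],[-1,88,-12,117,0],[-1,88,-12,117,0],[-1,88,-12,117,0],[-1,88,-12,117,0],[-1,88,-12,117,0]]])

```text
clock: 15.75
tcp_pos: [0.4312, -0.1111, 0.0284]
tcp_rot: [[0.133, 0.991, 0.002], [0.991, -0.133, 0.0], [0.001, 0.002, -1.0]]
wrist_force: [-0.6, -0.1, 5.9]
width: 0.0613
grasp_force: 35.0
```

play_rows(moves=[[[-1,0,0,-30,0],[-1,10,0,-60,0],[-1,25,5,-70,0],[-1,25,30,-70,0],[-1,25,60,-70,0],[-1,25,90,-70,0],[-1,25,120,-70,0],[-1,25,150,-70,0],[-1,25,166,-70,0],[-1,25,166,-70,0],[-1,25,166,-70,0],[-1,25,166,-70,0],[-1,25,166,-70,0]]])

```text
clock: 16.83
tcp_pos: [0.5967, -0.1083, 0.0971]
tcp_rot: [[0.134, 0.991, -0.001], [0.991, -0.134, 0.001], [0.0, -0.002, -1.0]]
wrist_force: [-0.4, -0.1, -1.8]
width: 0.0615
grasp_force: 35.0
```

```bash
python3 - <<'E'
from h import *
s=robot.get_state();print(s['tcp_pos'],car(s['tcp_pos']),s['width'],s['grasp_force'],s['wrist_force'])
print(rel([*world(0.0005,-.075),.042]))
E
```

```text
[ 0.5967 -0.1083  0.0971] [-0.0023 -0.0731] 0.0614854863205357 34.98442380776396 [-0.4484 -0.0567 -1.8443]
[-1.9644  2.8537 55.1075]
```

play_rows(moves=[[[-1,-2,2,0,0],[-1,-2,2,10,0],[-1,-2,2,25,0],[-1,-2,2,38,0],[-1,-2,2,48,0],[-1,-2,2,53,0],[-1,-2,2,55,0],[-1,-2,2,55,0],[-1,-2,2,56,0],[-1,-2,2,56,0],[-1,-2,2,56,0]]])

```text
clock: 17.75
tcp_pos: [0.6003, -0.1107, 0.0422]
tcp_rot: [[0.133, 0.991, 0.001], [0.991, -0.133, 0.0], [0.0, 0.001, -1.0]]
wrist_force: [0.2, 0.6, -1.9]
width: 0.0615
grasp_force: 35.0
```

play_rows(moves=[[[-1,0,-1,1,0],[-1,0,-1,1,0],[1,0,-1,1,0],[1,0,-1,1,0],[1,0,-1,1,0],[1,0,-1,1,0],[1,0,-1,1,0],[1,0,-1,-10,0],[1,0,-1,-35,0],[1,0,-1,-70,0],[1,0,-1,-100,0],[1,30,-40,-105,0],[1,58,-80,-105,0],[1,58,-120,-105,0],[1,58,-160,-105,0],[1,58,-178,-105,0],[1,58,-178,-105,0],[1,58,-178,-105,0]]])

```text
clock: 19.25
tcp_pos: [0.4308, -0.029, 0.1476]
tcp_rot: [[0.132, 0.991, 0.003], [0.991, -0.132, 0.003], [0.003, 0.002, -1.0]]
wrist_force: [-0.2, 0.2, 1.5]
width: 0.087
grasp_force: 0.0
```

```bash
python3 - <<'E'
from h import *
c,im=snap("w6");ct,it=snap("top6","top"); s=robot.get_state()
for b in lidw(im,c): print(*b)
for b in lidtop(it,ct,150): print(*b, car(at(ct,*b[0],.086)))
print(s['tcp_pos'],s['width'])
print(rel([.431,.0610,.027]))
E
```

```text
[430.1551  86.7095] [  115   215 10610] [0.5869 0.0493 0.074 ]
[237.9012  95.3542] [  73   76 4413] [0.4306 0.0618 0.074 ]
[412.8065 147.7503] [ 22 117 889] [0.5726 0.0011 0.074 ]
[422.7315 145.9526] [ 22 110 823] [0.5813 0.0016 0.074 ]
[299.931  145.9381] [ 119   33 1130] [ 0.6073 -0.1148  0.074 ] [ 0.006  -0.0774]
[230.7546 145.9974] [ 27  21 383] [0.6126 0.0729 0.074 ] [-0.0131  0.1075]
[232.3419 159.3032] [ 46   7 155] [0.5755 0.0692 0.074 ] [-0.049   0.0991]
[236.4675 212.9325] [ 23  23 415] [0.4296 0.0609 0.074 ] [-0.1912  0.0721]
[ 0.4324 -0.0297  0.1476] 0.08721590108875052
[ 89.5878 -13.871  120.6504]
```

play_rows(moves=[[[1,40,-6,0,0],[1,80,-13,0,0],[1,89,-13,30,0],[1,89,-13,60,0],[1,89,-13,90,0],[1,89,-13,112,0],[1,89,-13,120,0],[1,89,-13,120,0],[-1,89,-13,120,0],[-1,89,-13,120,0],[-1,89,-13,120,0],[-1,89,-13,120,0],[-1,89,-13,120,0],[-1,89,-13,120,0],[-1,89,-13,120,0],[-1,89,-13,120,0]]])

```text
clock: 20.68
tcp_pos: [0.4309, 0.0608, 0.0275]
tcp_rot: [[0.133, 0.991, 0.002], [0.991, -0.133, 0.001], [0.001, 0.002, -1.0]]
wrist_force: [-0.7, -0.2, 6.6]
width: 0.0613
grasp_force: 35.0
```

play_rows(moves=[[[-1,0,0,-30,0],[-1,0,0,-60,0],[-1,-30,20,-70,0],[-1,-60,50,-70,0],[-1,-79,80,-70,0],[-1,-79,115,-70,0],[-1,-79,150,-70,0],[-1,-79,180,-70,0],[-1,-79,190,-70,0],[-1,-79,190,-70,0],[-1,-79,190,-70,0],[-1,-79,190,-70,0],[-1,-79,190,-70,0]]])

```text
clock: 21.77
tcp_pos: [0.6064, -0.0428, 0.0963]
tcp_rot: [[0.133, 0.991, -0.001], [0.991, -0.133, 0.001], [0.001, -0.001, -1.0]]
wrist_force: [0.5, 0.7, -2.8]
width: 0.0616
grasp_force: 35.0
```

```bash
python3 - <<'E'
from h import *
s=robot.get_state();print(s['tcp_pos'],car(s['tcp_pos']),s['width'],s['grasp_force'],s['wrist_force'])
print(rel([*world(0.0005,-.008),.042]))
E
```

```text
[ 0.6064 -0.0428  0.0963] [-0.0012 -0.0069] 0.061605434194788054 34.998469543643296 [ 0.4946  0.663  -2.7906]
[-1.1825  1.7163 54.3118]
```

play_rows(moves=[[[-1,-1,1,0,0],[-1,-1,1,10,0],[-1,-1,1,25,0],[-1,-1,1,38,0],[-1,-1,1,48,0],[-1,-1,1,53,0],[-1,-1,1,55,0],[-1,-1,1,56,0],[-1,-1,1,56,0],[1,-1,1,56,0],[1,-1,1,56,0],[1,-1,1,56,0],[1,-1,1,56,0],[1,-1,1,56,0],[1,-1,1,45,0],[1,-1,1,15,0],[1,-1,1,-20,0],[1,-1,1,-50,0],[1,-1,1,-80,0],[1,-1,1,-80,0]]])

```text
clock: 23.43
tcp_pos: [0.6126, -0.045, 0.1845]
tcp_rot: [[0.134, 0.991, 0.012], [0.991, -0.134, 0.001], [0.003, 0.012, -1.0]]
wrist_force: [1.1, 0.0, 0.5]
width: 0.0871
grasp_force: 0.0
```

play_rows(moves=[[[1,159,-5,20,-86],[1,159,-5,20,-86],[1,159,-5,20,-86],[1,159,-5,20,-86],[1,159,-5,20,-86],[1,159,-5,20,-86],[1,159,-5,20,-86],[1,159,-5,20,-86],[1,159,-5,20,-86],[1,159,-5,20,-86],[1,159,-5,20,-86],[1,159,-5,20,-86],[1,159,-5,20,-86],[1,159,-5,20,-86],[1,159,-5,20,-86]]])

```text
clock: 24.68
tcp_pos: [0.6249, 0.1139, 0.1568]
tcp_rot: [[-0.979, 0.205, 0.0], [0.205, 0.979, 0.0], [-0.0, 0.0, -1.0]]
wrist_force: [-0.1, 0.3, 1.0]
width: 0.0872
grasp_force: 0.0
```

```bash
python3 - <<'E'
from h import *
c,im=snap("w7"); ct,it=snap("top7","top"); s=robot.get_state()
for b in lidtop(it,ct,150): print(*b, car(at(ct,*b[0],.086)))
for ce,sz in blobs(red(im),60): print('red',ce,sz,at(c,*ce,.069))
print(s['tcp_pos'],s['tcp_rot'][0],s['q'])
print(rel([.628,.1135,.046]))
E
```

```text
[297.6131 147.1601] [  91   30 1424] [ 0.6041 -0.1084  0.074 ] [ 0.002  -0.0716]
[231.9871 150.    ] [ 15  13 155] [0.6013 0.0697 0.074 ] [-0.0237  0.103 ]
red [252.618  188.7809] [243 176  20  30 356] [0.6162 0.1164 0.069 ]
red [252.8342 217.794 ] [247 209  13  18 199] [0.6442 0.1108 0.069 ]
[0.6249 0.114  0.1567] [-0.979   0.204   0.0001] [-27.1969  19.0388  17.9597  90.9713  -6.1054  70.9497  70.0674]
[ -3.116    0.1641 110.6686]
```

View pics/w7.png

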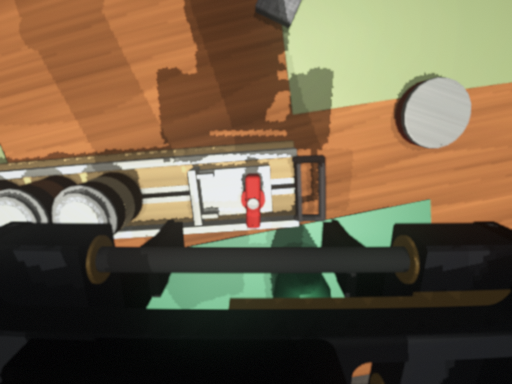

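The bar at (253,200) is lined up with the tool, and the tins stand in the channel on the left. Next I grip the knob.

play_rows(moves=[[[1,-3,0,40,0],[1,-3,0,75,0],[1,-3,0,100,0],[1,-3,0,110,0],[1,-3,0,110,0],[-1,-3,0,110,0],[-1,-3,0,110,0],[-1,-3,0,110,0],[-1,-3,0,110,0],[-1,-3,0,110,0],[-1,-3,0,110,0],[-1,-3,0,110,0],[-1,-3,0,110,0],[-1,-3,0,110,0],[-1,-3,0,110,0],[-1,-3,0,110,0],[-1,-3,0,110,0],[-1,-3,0,110,0],[-1,-3,0,110,0]]], force=30)

```text
clock: 26.37
tcp_pos: [0.6278, 0.1135, 0.0465]
tcp_rot: [[-0.979, 0.202, 0.0], [0.202, 0.979, 0.0], [-0.0, 0.0, -1.0]]
wrist_force: [0.6, 0.2, -0.1]
width: 0.0138
grasp_force: 30.0
```

play_rows(moves=[[[-1,-1,-10,0,0],[-1,-2,-20,0,0],[-1,-2,-30,0,0],[-1,-3,-38,0,0],[-1,-3,-46,0,0],[-1,-4,-52,0,0],[-1,-4,-58,0,0],[-1,-5,-64,0,0],[-1,-5,-70,0,0],[-1,-5,-74,0,0],[-1,-5,-76,0,0],[-1,-5,-76,0,0],[-1,-5,-76,0,0]]])

```text
clock: 27.45
tcp_pos: [0.6177, 0.0381, 0.0465]
tcp_rot: [[-0.979, 0.202, 0.001], [0.202, 0.979, -0.0], [-0.001, 0.0, -1.0]]
wrist_force: [2.3, 3.0, -0.8]
width: 0.014
grasp_force: 30.0
```

play_rows(moves=[[[-1,0,-1,0,0],[-1,0,-2,0,0],[-1,0,-3,0,0],[-1,0,-4,0,0],[-1,0,-4,0,0],[-1,0,-4,0,0],[-1,0,-4,0,0]]])

```text
clock: 28.03
tcp_pos: [0.6172, 0.035, 0.0466]
tcp_rot: [[-0.98, 0.201, 0.001], [0.201, 0.98, 0.001], [-0.001, 0.001, -1.0]]
wrist_force: [2.1, 5.3, -2.7]
width: 0.0135
grasp_force: 30.0
```

play_rows(moves=[[[-1,0,-1,0,0],[-1,0,-2,0,0],[-1,0,-3,0,0],[-1,0,-3,0,0],[-1,0,-3,0,0],[-1,0,-3,0,0]]])

```text
clock: 28.53
tcp_pos: [0.617, 0.0336, 0.0466]
tcp_rot: [[-0.98, 0.2, 0.002], [0.2, 0.98, 0.002], [-0.002, 0.003, -1.0]]
wrist_force: [4.0, 7.4, -4.0]
width: 0.0137
grasp_force: 30.0
```

play_rows(moves=[[[-1,0,-2,0,0],[-1,0,-4,0,0],[-1,0,-4,0,0],[-1,0,-4,0,0],[-1,0,-4,0,0]]])

```text
clock: 28.95
tcp_pos: [0.6169, 0.0334, 0.0466]
tcp_rot: [[-0.98, 0.198, 0.004], [0.198, 0.98, 0.006], [-0.003, 0.007, -1.0]]
wrist_force: [5.8, 12.4, -6.3]
width: 0.0134
grasp_force: 30.0
```

play_rows(moves=[[[-1,0,0,0,7],[-1,0,0,0,14],[-1,0,0,0,21],[-1,0,0,0,28],[-1,0,0,0,35],[-1,0,0,0,42],[-1,0,0,0,49],[-1,0,0,0,56],[-1,0,0,0,63],[-1,0,0,0,70],[-1,0,0,0,76],[-1,0,0,0,80],[-1,0,0,0,82],[-1,0,0,0,82],[-1,0,0,0,82],[-1,0,0,0,82]]])

```text
clock: 30.28
tcp_pos: [0.6193, 0.035, 0.0468]
tcp_rot: [[0.059, 0.998, 0.009], [0.998, -0.059, 0.007], [0.008, 0.008, -1.0]]
wrist_force: [12.0, 15.0, -10.2]
width: 0.014
grasp_force: 30.0
```

play_rows(moves=[[[1,0,0,0,0],[1,0,0,0,0],[1,0,0,0,0],[1,0,0,0,0],[1,0,0,0,0],[1,0,0,0,0],[-1,0,0,-40,0],[-1,0,0,-80,0],[-1,0,0,-120,0],[-1,-20,0,-140,0],[-1,-60,0,-140,0],[-1,-60,0,-140,0],[-1,-60,0,-140,0],[-1,-60,0,-140,0]]])

```text
clock: 31.45
tcp_pos: [0.6109, -0.0331, 0.1863]
tcp_rot: [[0.065, 0.998, -0.001], [0.998, -0.065, 0.001], [0.001, -0.001, -1.0]]
wrist_force: [0.7, 0.8, -0.4]
width: 0.0082
grasp_force: 0.0
```

```bash
python3 - <<'E'
from h import *
c,im=snap("w8"); ct,it=snap("top8","top"); sc,si=snap("sc8","scene"); s=robot.get_state()
for ce,sz in blobs(red(im),60): print('red',ce,sz,at(c,*ce,.069),car(at(c,*ce,.069)))
print(s['tcp_pos'],s['tcp_rot'][0],s['width'])
a=cv2.resize(it[120:190,200:370],(765,315),interpolation=cv2.INTER_CUBIC); b=cv2.resize(si[160:270,140:340],(510,280),interpolation=cv2.INTER_CUBIC)
o=np.zeros((600,765,3),np.uint8);o[:315]=a;o[318:598,:510]=b; cv2.imwrite("pics/m8.png",o[:,:,::-1])
E
```

```text
red [256.1799 122.6894] [246  97  21  53 528] [0.6183 0.0343 0.069 ] [0.0005 0.0711]
[ 0.6111 -0.0312  0.1858] [ 0.0618  0.9981 -0.0013] 0.002274621837941626
```

View pics/m8.png

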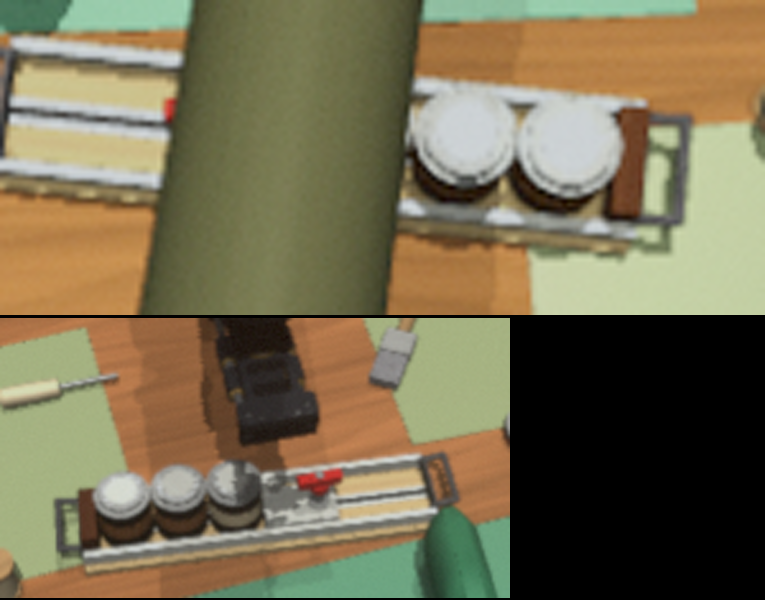

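View pics/w8.png

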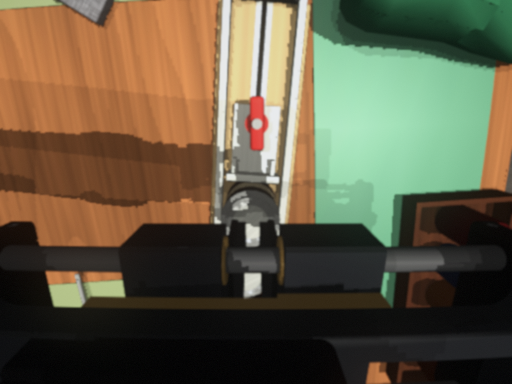

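The row is closed up and the stop is against it: the knob is at carrier y 0.0711, where 0.071 was expected. The bar lies along the carrier, so the knob is tight. Now I press the lids.

```bash
python3 - <<'E'
from h import *
for y in (-.025,-.087,-.149): print(world(0,y),rel([*world(0.0005,y),.090]))
E
```

```text
[ 0.6052 -0.0609] [-30.0771  -3.4088  95.8253]
[ 0.5971 -0.1224] [-91.9265  -7.6855  95.8097]
[ 0.589  -0.1838] [-153.7758  -11.9622   95.7941]
```

play_rows(moves=[[[-1,-30,-3,30,0],[-1,-30,-3,60,0],[-1,-30,-3,85,0],[-1,-30,-3,96,0],[-1,-30,-3,100,0],[-1,-30,-3,103,0],[-1,-30,-3,106,0],[-1,-30,-3,109,0],[-1,-30,-3,111,0],[-1,-30,-3,111,0],[-1,-30,-3,111,0],[-1,-30,-3,111,0]]])

```text
clock: 32.6
tcp_pos: [0.6066, -0.0615, 0.0803]
tcp_rot: [[0.062, 0.998, -0.0], [0.998, -0.062, 0.003], [0.003, -0.001, -1.0]]
wrist_force: [-11.8, 1.5, 20.8]
width: 0.0003
grasp_force: 11.1
```

play_rows(moves=[[[-1,0,0,2,0],[-1,0,0,2,0],[-1,0,0,2,0]]])

```text
clock: 32.85
tcp_pos: [0.6067, -0.0615, 0.0802]
tcp_rot: [[0.063, 0.998, -0.0], [0.998, -0.063, 0.004], [0.004, -0.0, -1.0]]
wrist_force: [-15.9, 2.1, 32.9]
width: 0.0002
grasp_force: 16.5
```

play_rows(moves=[[[-1,0,0,-15,0],[-1,0,0,-35,0],[-1,-30,-2,-35,0],[-1,-62,-4,-35,0],[-1,-62,-4,-35,0],[-1,-62,-4,-22,0],[-1,-62,-4,-15,0],[-1,-62,-4,-11,0],[-1,-62,-4,-8,0],[-1,-62,-4,-5,0],[-1,-62,-4,-2,0],[-1,-62,-4,-1,0],[-1,-62,-4,-1,0],[-1,-62,-4,-1,0]]])

```text
clock: 34.02
tcp_pos: [0.5991, -0.1223, 0.0801]
tcp_rot: [[0.062, 0.998, 0.0], [0.998, -0.062, 0.004], [0.004, -0.0, -1.0]]
wrist_force: [-14.6, 3.6, 36.4]
width: 0.0005
grasp_force: 18.3
```

play_rows(moves=[[[-1,0,0,-15,0],[-1,0,0,-35,0],[-1,-30,-2,-35,0],[-1,-62,-4,-35,0],[-1,-62,-4,-35,0],[-1,-62,-4,-22,0],[-1,-62,-4,-15,0],[-1,-62,-4,-11,0],[-1,-62,-4,-8,0],[-1,-62,-4,-5,0],[-1,-62,-4,-2,0],[-1,-62,-4,-1,0],[-1,-62,-4,-1,0],[-1,-62,-4,-1,0]]])

```text
clock: 35.18
tcp_pos: [0.5904, -0.1833, 0.0801]
tcp_rot: [[0.061, 0.998, -0.001], [0.998, -0.061, 0.005], [0.005, -0.002, -1.0]]
wrist_force: [-13.8, 5.3, 35.1]
width: 0.0004
grasp_force: 17.2
```

All three lids are at their hard stop (TCP z 0.080). I'll retreat clear and check.

play_rows(moves=[[[-1,0,0,-20,0],[-1,0,0,-60,0],[-1,0,0,-100,0],[-1,0,0,-140,0],[-1,-40,0,-170,0],[-1,-80,-40,-170,0],[-1,-120,-80,-170,0],[-1,-150,-110,-170,0],[-1,-150,-110,-170,0],[-1,-150,-110,-170,0],[-1,-150,-110,-170,0],[-1,-150,-110,-170,0]]])

```text
clock: 36.18
tcp_pos: [0.4724, -0.3265, 0.2449]
tcp_rot: [[0.061, 0.998, 0.0], [0.998, -0.061, 0.002], [0.002, 0.0, -1.0]]
wrist_force: [0.8, 0.5, -0.5]
width: 0.0005
grasp_force: 0.0
```

```bash
python3 - <<'E'
from h import *
ct,it=snap("top9","top"); sc,si=snap("sc9","scene")
for ce,sz in blobs(red(it),20): print('red',ce,sz,at(ct,*ce,.069),car(at(ct,*ce,.069)))
a=cv2.resize(it[120:190,200:370],(765,315),interpolation=cv2.INTER_CUBIC); b=cv2.resize(si[190:270,150:330],(630,280),interpolation=cv2.INTER_CUBIC)
o=np.zeros((600,765,3),np.uint8);o[:315]=a;o[318:598,:630]=b; cv2.imwrite("pics/m9.png",o[:,:,::-1])
E
```

```text
red [245.2877 145.2192] [237 142  18   8  73] [0.6148 0.0335 0.069 ] [-0.0028  0.0698]
red [ 13.5141 185.7958] [  7 179  14  15 142] [0.5198 0.6577 0.069 ] [-0.1786  0.6763]
```

View pics/m9.png

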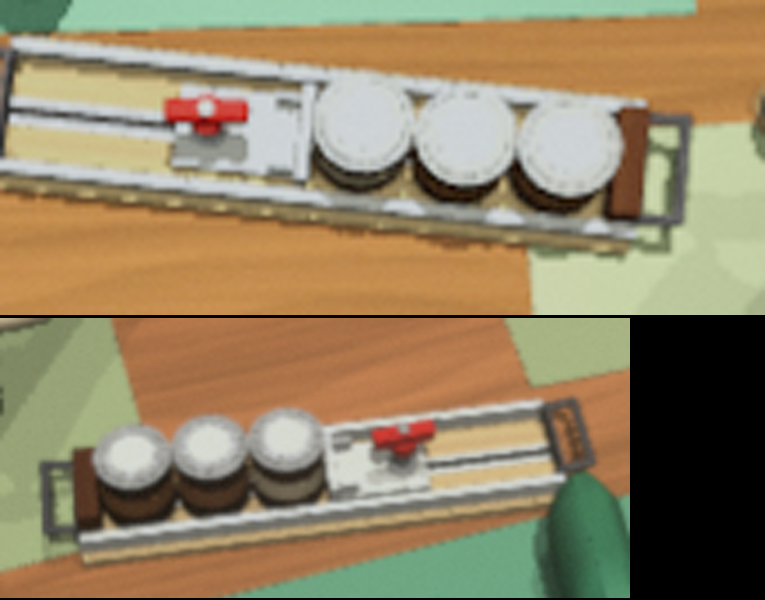

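The picture shows three tins in a close row from the block at (628,160) to the stop face at (310,130). The knob is tight at (206,112) and the lids are down. I'm handing in.

```bash
python3 -c "
from rig import robot
print(robot.job_done())"
```

```text
the job is handed in; nothing more can be done
None
```

The job is handed in (no verdict came back): all three tins on the bench stand in one close row against the fixed end, the stop is up against them with the knob tight, and every lid is pressed down to its stop.

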